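Check a curing wand in the light meter

TASK

Lift the dust cap off the light meter's neck and set it down, knob up, flat on the worktop beside the meter. Then take the curing wand (the taller handle) out of its charging dock and lower its thin rod upright about 3 cm into the meter's well without the wand ever touching the meter, and finish still holding it there, centred and still, for the reading. Leave the other things where they are.

Things in the scene. Friction and masses are not known exactly. Their poses are not given: they have to be found in the camera images.
- meter: grey box-shaped light meter, 106 long (its x) x 76 wide x 46 mm tall, fixed to the worktop, with a dark display at its -x end and a round aluminium neck, 36 mm outside and 14 mm high, at its other end. Origin on the underside; x along its length away from the display, z up
- well_mouth (a point): centre of the open mouth of the meter's well, level with the rim of the neck, 60 mm above the worktop, 12 mm along the meter's +x from its origin; z up along the bore. The well is a plain round bore 26 mm wide and 48 mm deep below this point. At the start the dust cap covers it
- cap: loose black dust cap, 40 g, skirt 48 mm wide outside (42 inside), 35 mm tall with its knob. Origin in the plane of the skirt's lower edge, on the axis, z up through the knob. At the start it sits loosely over the neck, its skirt reaching 10 mm below the neck's rim: it comes off straight up. The mat between meter and dock (about x = 0.45, y = -0.12) is always bare and at height 0: room to set it down
- cap_knob (a point): middle of the cap's round knob, 20 mm wide and 21 mm high (grasp here), 24 mm above the skirt's lower edge; z up through the knob. The knob stands on the cap's 48 mm disc
- dock: white charging dock, 60 x 150 x 70 mm on a 76 x 166 x 8 mm foot, fixed to the worktop. Origin on the underside; its two sockets (20 mm holes, 65 mm deep) are in the top at y = -40 and +40 mm. One holds the wand, the other a spare battery; which is which varies
- wand: loose curing wand, about 120 g, standing upright in one socket of the dock: straight steel rod 10 mm thick and 60 mm long pointing down, above it a black collar 36 mm wide and 6 mm high that rests on the dock's top, above that a round white handle 26 mm thick that ends 98 mm above the collar's underside. Origin at the underside of the collar, on the axis; z up along the handle
- wand_handle (a point): middle of the wand's handle (grasp here; it is round, so from any side), 50 mm above the collar's underside and 110 mm above the tip of the rod; z along the handle
- wand_tip (a point): lower end of the wand's rod, on the axis
- battery_mid (a point): spare battery in the other socket: like the wand's collar and handle but only 32 mm tall above the dock, so its top is 102 mm above the worktop (the point is half-way up). Leave alone
- model_mid (a point): yellow stone jaw model, 59 x 66 x 28 mm (point 14 mm up). Leave alone
- jar_mid (a point): small round jar with a ribbed lid, 38 x 42 mm (point half-way up). Leave alone
- die_mid (a point): small grey single-tooth die, 15 x 15 x 26 mm (point half-way up). Leave alone
There are look-alikes about, which are no part of the job. Leave any blue, green or red look-alike of the cap alone.

How it is judged (in metres and radians):
On the way, in this order (a step that is already met when the one before it is completed fails the run):
1. the cap stands flat, knob up, on the worktop off the meter, let go of (height (world z) of cap_knob between 0.015 and 0.031 m and angle between cap_knob's own z axis and vertical below 0.15 rad and horizontal distance between cap_knob and well_mouth above 0.05 m and contact force between cap and the fingers below 0.1 N), for 0.2 s.
2. the wand is lifted out of the dock, its tip above the well's mouth (z of wand_tip in the frame of well_mouth above 0.003 m), for 0.1 s.
At the end, for the whole second after the job is handed in: The wand is held still by the fingers, its tip 20 to 40 mm below the mouth of the well, within 5 mm of the well's axis and within about 7 degrees of vertical, touching nothing of the meter; the cap stands flat, knob up, on the worktop, its axis more than 50 mm from the well's, let go of and at rest (all of step 1 and linear speed of each of cap, wand below 0.02 m/s and z of wand_tip in the frame of well_mouth between -0.04 and -0.02 m and horizontal distance between wand_tip and well_mouth below 0.005 m and angle between wand's own z axis and vertical below 0.12 rad and contact force between wand and meter below 0.1 N and contact force between wand and the fingers above 1 N); the arm keeps its last pose, push and grip.
It fails at once if the wand touches the meter (contact force between wand and meter above 0.5 N).
It fails at once if another thing is moved by more than 30 mm (distance of any of battery_mid, model_mid, jar_mid, die_mid from where it was at the start of the episode above 0.03 m).
It also fails if it takes over 54 s, if anything falls off the work surface, if the arm or the gripper's body presses on something with over 40 N, if the wrist force passes 120 N, or if a joint passes its speed limit or range.

ROBOT

A 6-joint arm with a two-finger parallel gripper is mounted at the origin on a cart in front of the work surface, level with it; the furniture and walls round the work are solid. World frame = base frame: x ahead of the robot, y to its left, z up, the work surface at z = 0. Lengths are in mm, angles in rad, forces in N, time in s.
With the tool pointing down it reaches from about 275 to 1000 mm from the base axis. Payload 8.4 kg.
Tool frame: the origin (TCP) lies between the finger pads; the fingertips stand r.finger_overhang ahead of it and the grasp point (between the pads) is the TCP (r.finger_overhang is the distance from the TCP to the fingertips, in mm); z points along the fingers, y is the line along which they close (so a half turn about z gives the same grasp; the last joint's range is limited). The gripper opens to 85 mm and grips with 20 to 120 N. Pads are 22 mm wide; open, the fingers measure 114 mm over their backs; the gripper's body (76 mm by 85 mm) begins 54 mm behind the grasp point. The pads swing forward as they close: fully open they stand 13 mm farther back than shut.
Start: joints at [-1.241, 0.353, 1.633, -0, 1.155, -0.002], TCP at [203.589, -590.914, 250.281] pointing down, gripper open.
Joint ranges: [-2.63, 2.63], [-0.92, 2.1], [0.06, 2.66], [-1.3, 4.44], [0, 2.69], [-3.02, 3.02]. Speed limits (rad/s): [2.22, 2.22, 2.79, 3.14, 3.14, 3.14].

INTERFACE

Orientations are given as [roll, pitch, yaw] about the fixed x, y, z axes, in that order (R = Rz(yaw) Ry(pitch) Rx(roll)).
In Python, from rig import r, cams, sign_off gives the robot as it stands.
- The arm moves only by the shell command python3 -m crank 'ROWS' [FORCE]. ROWS is JSON, a list of rows, each a list of 7 numbers: the shift along the tool's x, y, z in m, then the turn, a rotation vector about the tool's x, y, z in rad, then the closure, from 0 (fully open) to 1 (shut). In form: [[dx, dy, dz, ax, ay, az, gripper], ...]. A call has 1 to 5 rows; each row is the pose to reach, as a shift and turn from the pose commanded when the call began, along the tool's axes at that moment; what a row does not reach only later rows make up. A row lasts 1/10 s, in which the tool goes at most 50 mm and 8.59 degrees, less where a joint would pass 70% of its speed; a pose out of reach is approached as far as the arm can. A call with a gripper value outside its range is refused whole. The fingers move at their own pace and stop on an object; FORCE is the grip in N (left out, the last holds). Time passes only in rows, so rows that repeat a pose let the fingers close. It gives the time, the measured TCP pose, the force, the opening and the grip force at its end, in the units of the state.
- r.sense(): the state, without advancing time (a new reading comes with each control period).
- cams.grab_frame(name): name is "scene" or "side" or "wrist"; returns a dict with "image" (420x560x3 uint8, red, green, blue), "fx", "fy", "cx", "cy" (pixels), "position" and "orientation" of the camera in the world. Camera axes: x right, y down, z forward; pixel columns grow to the right and rows downward; lengths in mm; the calibration is good to about 2 mm. The wrist camera is an equidistant fisheye: a pixel r from the principal point sees the ray r / f radians off the axis. A picture is of the moment at which its call begins. There is no depth.
- sign_off(): hands the job in; it is judged then, once.
The state is a dict: "clock": time; "qpos": joint angles; "qvel": joint speeds; "joint_efforts": joint torques, N m; "eef_pos": TCP position; "tcp_rot": TCP orientation; "contact_force": force on the tool from outside, world axes, zero at the start; "wrist_torque": the same for the moment, N m; "opening": opening from 0.0 (shut) to 1.0 (fully open); "grasp_force": force on a finger pad.
Only numpy, scipy, OpenCV 4.12 (cv2) and the standard library are available. Lean on these libraries where they do the work, as an engineer would, in place of code of your own. Each camera call takes 0.05 s, during which the arm holds its last target. There are 200 camera calls.

## Working session

There is one attempt and no reset: what is moved stays moved. The work goes in short steps, Python scripts to look and compute and a shell command to move; the robot and the scene stay as the last step left them, time stands still between calls to the robot, and variables do not carry over. Pictures are saved under pics/ and viewed, at most 14 in all, crops included, and the job is handed in when it is done.

```bash
mkdir -p pics; ls
python3 - <<'E'
from rig import r,cams
import cv2,json
print(r.sense(), r.finger_overhang)
for n in ["scene","side"]:
    f=cams.grab_frame(n); cv2.imwrite(f"pics/{n}0.png",f["image"][:,:,::-1])
    print(n,{k:v for k,v in f.items() if k!="image"})
E
```

```text
pics
{'clock': 0.0, 'qpos': array([-1.24140576e+00,  3.53642760e-01,  1.63411208e+00,  6.64221781e-06,
        1.15517539e+00, -2.40895141e-03]), 'qvel': array([ 0.00088521,  0.00074741, -0.00086754,  0.00019091, -0.00143209,
       -0.00048664]), 'joint_efforts': array([ 2.33097191e-03, -6.05244756e+01, -3.42066979e+01,  1.04087678e-04,
        9.26919834e-03, -9.97257018e-06]), 'eef_pos': array([ 203.44843208, -590.5064506 ,  249.57445415]), 'tcp_rot': array([-3.14025510e+00, -9.29527759e-06,  3.31796825e-01]), 'contact_force': array([ 0.31982956, -1.07887079,  0.51163034]), 'wrist_torque': array([-0.01389843, -0.03209097,  0.01686381]), 'grasp_force': 0.0, 'opening': 1.0006244719481325} 19.0
scene {'fx': 475.08817909055267, 'fy': 475.08817909055267, 'cx': 282.699095303397, 'cy': 215.1081030051027, 'position': array([-131.49060693,  677.08429422,  722.61891838]), 'orientation': array([-2.12011983,  0.01484003, -2.43869789])}
side {'fx': 383.1488833732146, 'fy': 383.1488833732146, 'cx': 276.63953936095515, 'cy': 206.10083978472048, 'position': array([ 475.15485134, -960.61889043,  652.7460024 ]), 'orientation': array([-2.14249317,  0.0062397 , -0.06476693])}
```

View pics/scene0.png

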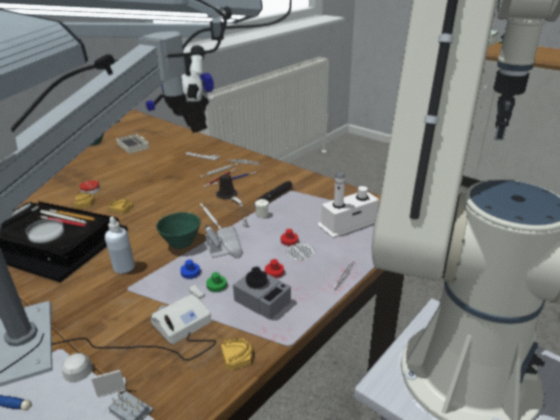

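View pics/side0.png

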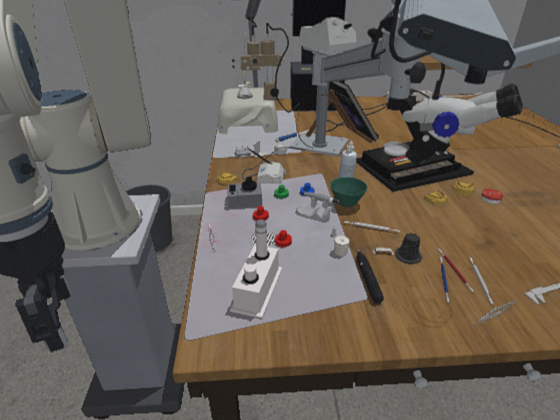

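Candidates for the cap: the black one on the meter (scene 257,277; side 249,184). Look-alikes are blue (190,269), green (216,282), red (275,268; 290,237) and a black cone on the wood (226,185). I choose the black one on the meter. For the wand there is the taller handle in the dock (scene 340,190; side 261,240), while the short one is the battery (scene 362,195; side 250,270). Next is a close crop to check.

Run:
```python
import cv2,numpy as np
a=cv2.imread("pics/scene0.png");b=cv2.imread("pics/side0.png")
c=lambda im,x,y,w,h,s:cv2.resize(im[y:y+h,x:x+w],None,fx=s,fy=s,interpolation=cv2.INTER_CUBIC)
# each tile 400x300
o=np.vstack([np.hstack([c(a,220,250,80,75,5)[:300,:400][:300],c(a,310,165,80,75,5)[:300]]) if 0 else np.hstack([c(a,220,255,80,60,5),c(a,305,170,100,75,4)]),
 np.hstack([c(b,210,165,80,60,5),c(b,220,215,133,100,3)[:300,:399].copy() if 0 else c(b,220,216,100,75,4)])])
cv2.imwrite("pics/crop1.png",o);print(o.shape)
```

```text
(600, 800, 3)
```

View pics/crop1.png

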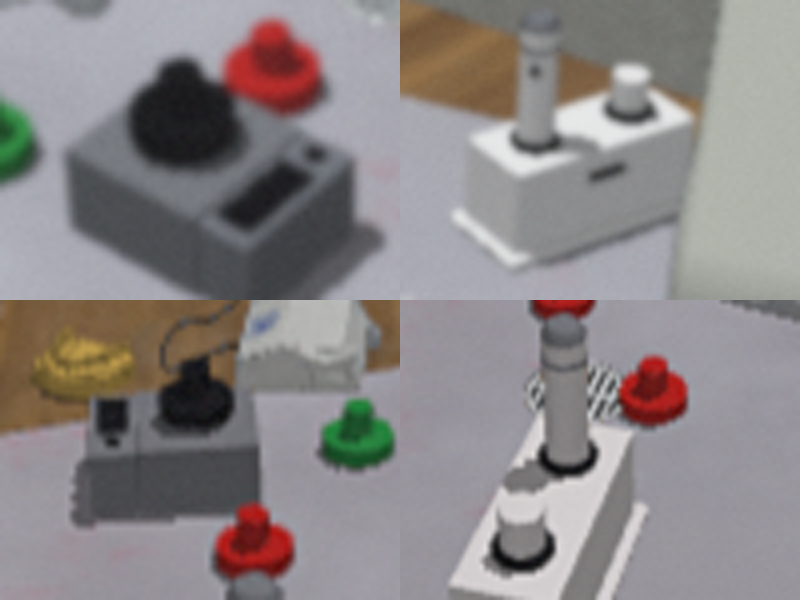

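The crop shows the black cap sitting on the meter's neck, knob top at scene (256,269) and side (249,178). The wand is the tall handle, with its collar at scene (339,205.5) and side (262,255). The battery is the short one.

```bash
cat > h.py <<'E'
import numpy as np, cv2
from scipy.spatial.transform import Rotation as R
from rig import r,cams
def RR(e): return R.from_euler('xyz',e)
def ray(f,u,v,fish=False):
    a=np.array([(u-f["cx"])/f["fx"],(v-f["cy"])/f["fy"]])
    if fish:
        t=np.linalg.norm(a); d=np.r_[a/max(t,1e-9)*np.sin(t),np.cos(t)]
    else: d=np.r_[a,1]
    return np.array(f["position"]),RR(f["orientation"]).apply(d)
def atz(f,u,v,z,fish=False):
    p,d=ray(f,u,v,fish); return (p+d*(z-p[2])/d[2]).round(1)
def proj(f,P,fish=False):
    c=RR(f["orientation"]).inv().apply(np.array(P,float)-f["position"])
    if fish:
        q=np.linalg.norm(c[:2]); t=np.arctan2(q,c[2]); n=c[:2]/max(q,1e-9)*t
    else: n=c[:2]/c[2]
    return (n[0]*f["fx"]+f["cx"]).round(1),(n[1]*f["fy"]+f["cy"]).round(1)
def totool(P,yaw_tcp=None):
    "shift in tool axes (m) from sensed TCP to P"
    s=r.sense(); return (RR(s["tcp_rot"]).inv().apply(np.array(P)-s["eef_pos"])/1000).round(4)
def tri(*rays):
    A=0;b=0
    for p,d in rays:
        d=d/np.linalg.norm(d);M=np.eye(3)-np.outer(d,d);A=A+M;b=b+M@p
    return np.linalg.solve(A,b).round(1)
E
python3 - <<'E'
from h import *
a=cams.grab_frame("scene");b=cams.grab_frame("side")
T=lambda n,pa,pb,z:print(n,tri(ray(a,*pa),ray(b,*pb)),atz(a,*pa,z),atz(b,*pb,z))
T("knobtop",(256.2,268.8),(249.2,178),85)
T("collar",(339,205.5),(262,254.7),75)
T("wandtop",(340,173),(260.8,221.5),166)
T("battop",(305+229/4,170+72/4),(220+122/4,216+207/4),102)
for p in [(67,157),(232,255),(352,155)]: print("s",atz(a,220+p[0]/5,255+p[1]/5,46))
for p in [(82,150),(258,143),(92,98),(248,95)]: print("d",atz(b,210+p[0]/5,165+p[1]/5,46))
w=cams.grab_frame("wrist");print({k:v for k,v in w.items() if k!="image"});cv2.imwrite("pics/w0.png",w["image"][:,:,::-1])
print(totool([0,0,0]))
E
```

```text
knobtop [453.6  91.9  81.7] [449.5  95.1  85. ] [454.5  86.9  85. ]
collar [ 480.8 -265.1   69.5] [ 473.8 -256.9   75. ] [ 482.1 -270.5   75. ]
wandtop [ 482.1 -265.9  166.2] [ 482.3 -266.3  166. ] [ 482.1 -265.6  166. ]
battop [ 455.8 -340.9   99.3] [ 453.  -336.4  102. ] [ 456.  -343.8  102. ]
s [481.2 137.   46. ]
s [383.1 137.8  46. ]
s [385.1  56.7  46. ]
d [382.7  55.1  46. ]
d [490.8  55.3  46. ]
d [386.2 119.6  46. ]
d [486.3 116.   46. ]
{'fx': 325.19226210127806, 'fy': 325.19226210127806, 'cx': 279.51653014674804, 'cy': 210.76541649672745, 'position': array([ 267.37828043, -568.03232373,  373.1445574 ]), 'orientation': array([ 2.87074496e+00,  1.28682764e-03, -1.23883766e+00])}
[ 0.     -0.6246  0.2504]
```

```bash
for i in 1 2 3; do :; done
python3 -m crank '[[0.03,-0.0375,0,0,0,0,0],[0.06,-0.075,0,0,0,0,0],[0.09,-0.1125,0,0,0,0,0],[0.12,-0.15,0,0,0,0,0],[0.15,-0.1875,0,0,0,0,0]]' 40
python3 -m crank '[[0.03,-0.0375,0,0,0,0,0],[0.06,-0.075,0,0,0,0,0],[0.09,-0.1125,0,0,0,0,0],[0.12,-0.15,0,0,0,0,0],[0.15,-0.1875,0,0,0,0,0]]'
python3 -m crank '[[0.03,-0.0375,0,0,0,0,0],[0.06,-0.075,0,0,0,0,0],[0.09,-0.1125,0,0,0,0,0],[0.12,-0.15,0,0,0,0,0],[0.12,-0.15,0,0,0,0,0]]'
python3 - <<'E'
from h import *
print(totool([451,92,160]),r.sense()["eef_pos"])
w=cams.grab_frame("wrist");cv2.imwrite("pics/w1.png",w["image"][:,:,::-1])
print(w["position"],w["orientation"],[proj(w,p,True) for p in [(451,92,85),(449,93,60),(482,-266,166)]])
E
```

```text
clock: 0.75
eef_pos: [284.5, -363.0, 250.2]
tcp_rot: [3.142, -0.0, 0.331]
contact_force: [1.2, -0.5, 0.6]
opening: 0.999
grasp_force: 0.0
clock: 1.25
eef_pos: [365.3, -136.9, 250.6]
tcp_rot: [3.141, -0.001, 0.331]
contact_force: [-0.3, -1.4, -0.6]
opening: 1.0
grasp_force: 0.0
clock: 1.75
eef_pos: [431.3, 46.9, 250.6]
tcp_rot: [-3.141, -0.002, 0.337]
contact_force: [-0.0, -1.2, 0.2]
opening: 0.999
grasp_force: 0.0
[ 0.0333 -0.0359  0.0907] [431.33135376  46.94302033 250.62266504]
[494.83070266  69.80526388 374.08183549] [ 2.87292813e+00  1.37729907e-03 -1.23372433e+00] [(np.float64(240.4), np.float64(161.7)), (np.float64(241.9), np.float64(160.3)), (np.float64(579.3), np.float64(271.7))]
```

View pics/w1.png

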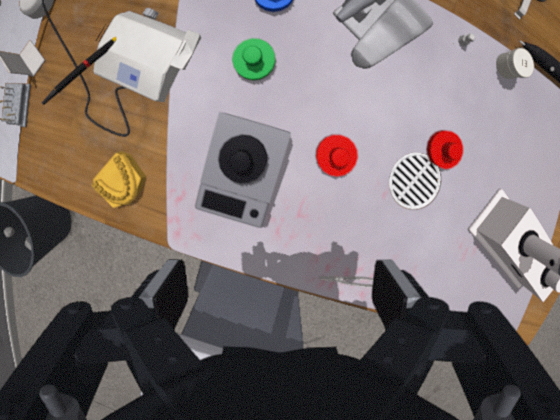

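The wrist view has the black cap at (241,158), within about 4 px of the prediction, and the meter around it. There is nothing tall near the cap.

```bash
python3 -m crank '[[0.017,-0.018,0.0,0,0,0,0],[0.033,-0.036,0.02,0,0,0,0],[0.033,-0.036,0.055,0,0,0,0],[0.033,-0.036,0.085,0,0,0,0],[0.033,-0.036,0.085,0,0,0,0]]'
python3 - <<'E'
from h import *
w=cams.grab_frame("wrist");im=w["image"][:,:,::-1]
s=r.sense();print(s["eef_pos"],s["tcp_rot"],s["clock"])
for p in [(451,92,85),(451,92,63)]: print(proj(w,p,True))
print(proj(w,s["eef_pos"],True))
cv2.imwrite("pics/w2.png",cv2.resize(im[190:400,140:420],None,fx=2.8,fy=2.8,interpolation=cv2.INTER_CUBIC))
import pickle;pickle.dump(w,open("w2.pkl","wb"))
E
```

```text
clock: 2.3
eef_pos: [446.3, 85.5, 162.2]
tcp_rot: [-3.141, 0.007, 0.331]
contact_force: [0.3, -0.0, 0.7]
opening: 1.0
grasp_force: 0.0
[447.63003361  85.7970754  164.22123867] [-3.14116618  0.00427289  0.33074327] 2.35
(np.float64(273.6), np.float64(218.2))
(np.float64(274.2), np.float64(209.0))
(np.float64(281.6), np.float64(285.5))
```

View pics/w2.png

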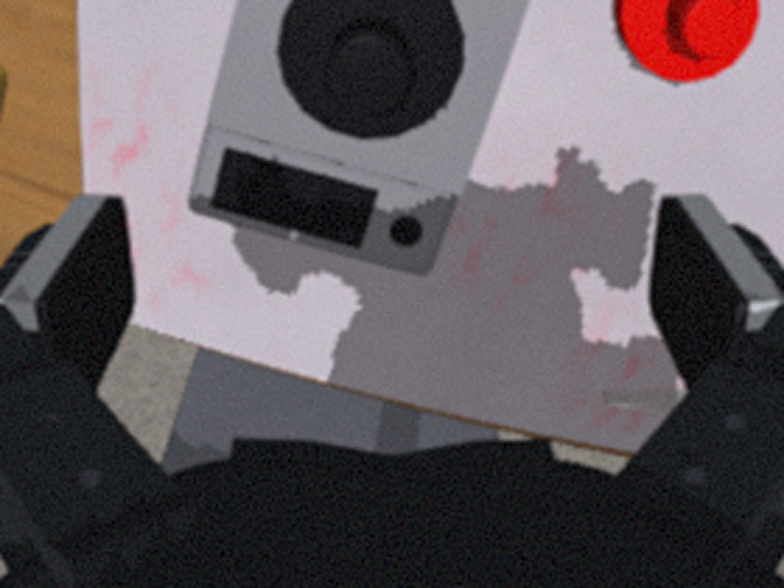

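The crop shows the knob's top centred at crop (370,65), i.e. pixel (272,213), and the cap's disc at about (371,45). The fingers are centred at column 280.

Run:
```python
from h import *
import pickle
w=pickle.load(open("w2.pkl","rb"))
c=lambda x,y:(140+x/2.8,190+y/2.8)
print(atz(w,*c(370,65),85,True),atz(w,*c(371,45),63.5,True))
w=cams.grab_frame("wrist");s=r.sense();print(s["eef_pos"],s["tcp_rot"],w["position"])
g=cv2.cvtColor(w["image"],cv2.COLOR_RGB2GRAY)[150:250,200:345]
n,l,st,ce=cv2.connectedComponentsWithStats((g<48).astype('uint8'))
for i in range(1,n):
    if st[i,4]>200:
        cx,cy=st[i,0]+st[i,2]/2+200,st[i,1]+st[i,3]/2+150
        print(st[i],cx,cy,atz(w,cx,cy,60,True))
```

```text
[453.9  94.   85. ] [452.8  93.9  63.5]
[448.88370907  86.06861815 165.58517405] [-3.14158947e+00  1.35250547e-03  3.30669418e-01] [512.0164691  108.55986149 287.23563533]
[  40   25   65   65 3262] 272.5 207.5 [452.   93.5  60. ]
```

```bash
python3 -m crank '[[0.006,-0.006,0.02,0,0,0,0],[0.006,-0.006,0.045,0,0,0,0],[0.006,-0.006,0.065,0,0,0,0],[0.006,-0.006,0.08,0,0,0,0],[0.006,-0.006,0.08,0,0,0,0]]'
python3 -m crank '[[0,0,0,0,0,0,0],[0,0,0,0,0,0,0]]'
python3 -m crank '[[0,0,0,0,0,0,0.3],[0,0,0,0,0,0,0.6],[0,0,0,0,0,0,1],[0,0,0,0,0,0,1],[0,0,0,0,0,0,1]]' 30
python3 -m crank '[[0,0,0,0,0,0,1],[0,0,0,0,0,0,1],[0,0,0,0,0,0,1],[0,0,0,0,0,0,1],[0,0,0,0,0,0,1]]' 30
```

```text
clock: 2.9
eef_pos: [453.1, 94.1, 85.5]
tcp_rot: [3.142, 0.0, 0.331]
contact_force: [0.1, 0.1, 0.5]
opening: 1.0
grasp_force: 0.0
clock: 3.1
eef_pos: [454.0, 94.7, 86.8]
tcp_rot: [3.141, -0.003, 0.331]
contact_force: [0.2, 0.1, 0.2]
opening: 0.998
grasp_force: 0.0
clock: 3.6
eef_pos: [452.9, 94.7, 85.5]
tcp_rot: [-3.142, 0.0, 0.332]
contact_force: [-0.5, 0.1, 4.7]
opening: 0.217
grasp_force: 29.1
clock: 4.1
eef_pos: [452.9, 94.7, 85.5]
tcp_rot: [-3.142, -0.0, 0.332]
contact_force: [-0.4, 0.6, 5.4]
opening: 0.218
grasp_force: 29.2
```

```bash
python3 -m crank '[[0,0,-0.01,0,0,0,1],[0,0,-0.025,0,0,0,1],[0,0,-0.045,0,0,0,1],[0,0,-0.06,0,0,0,1],[0,0,-0.06,0,0,0,1]]'
python3 - <<'E'
from h import *
w=cams.grab_frame("wrist");cv2.imwrite("pics/w3.png",w["image"][:,:,::-1])
print(r.sense()["opening"],[proj(w,p,True) for p in [(450,-120,0),(449,93,60),(452.5,93.5,60)]], atz(w,0,0,0,True))
import pickle;pickle.dump(w,open("w3.pkl","wb"))
E
```

```text
clock: 4.6
eef_pos: [454.2, 94.9, 147.3]
tcp_rot: [3.141, -0.004, 0.332]
contact_force: [0.2, 0.0, -1.1]
opening: 0.219
grasp_force: 29.4
0.21873004899912832 [(np.float64(471.2), np.float64(272.1)), (np.float64(280.8), np.float64(232.0)), (np.float64(281.8), np.float64(227.2))] [579.1 475.9   0. ]
```

View pics/w3.png

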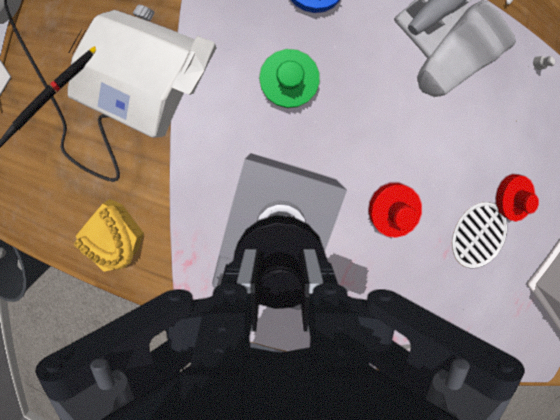

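The cap is held and lifted, and the neck's white rim shows at (282,213). The set-down spot at (471,272) is bare, with a striped disc nearby at (480,235) and a red cap at (395,212).

Run:
```python
from h import *
import pickle
w=pickle.load(open("w3.pkl","rb"))
for p in [(480,235),(465,268),(490,266),(395,212),(420,235)]: print(p,atz(w,*p,0,True))
print(totool([440,-125,147]),r.sense()["eef_pos"])
```

```text
(480, 235) [ 489.8 -108.1    0. ]
(465, 268) [ 452.  -109.2    0. ]
(490, 266) [ 463.1 -141.7    0. ]
(395, 212) [480.4  -5.6   0. ]
(420, 235) [468.3 -39.7   0. ]
[-0.0844  0.2034 -0.0009] [453.52341129  94.80651016 146.21601933]
```

```bash
python3 -m crank '[[-0.012,0.024,0,0,0,0,1],[-0.034,0.068,0,0,0,0,1],[-0.058,0.116,0,0,0,0,1],[-0.08,0.16,0,0,0,0,1],[-0.096,0.192,0,0,0,0,1]]'
python3 -m crank '[[0,0,0.015,0,0,0,1],[0,0,0.04,0,0,0,1],[0,0,0.07,0,0,0,1],[0,0,0.09,0,0,0,1],[0,0,0.1,0,0,0,1]]'
python3 -m crank '[[0,0,0,0,0,0,1],[0,0,0,0,0,0,1],[0,0,0,0,0,0,1]]'
```

```text
clock: 5.15
eef_pos: [423.5, -120.2, 144.6]
tcp_rot: [-3.141, 0.001, 0.332]
contact_force: [0.4, 0.3, -0.5]
opening: 0.218
grasp_force: 29.5
clock: 5.65
eef_pos: [423.0, -117.7, 43.1]
tcp_rot: [-3.139, 0.003, 0.332]
contact_force: [0.2, -0.0, -0.7]
opening: 0.221
grasp_force: 29.5
clock: 5.95
eef_pos: [425.3, -118.2, 46.1]
tcp_rot: [3.141, -0.001, 0.332]
contact_force: [0.3, 0.0, -0.4]
opening: 0.222
grasp_force: 29.5
```

```bash
python3 -m crank '[[0,0,0.004,0,0,0,1],[0,0,0.008,0,0,0,1],[0,0,0.009,0,0,0,1],[0,0,0.009,0,0,0,1],[0,0,0.009,0,0,0,1]]'
python3 -m crank '[[0,0,0.001,0,0,0,1],[0,0,0.001,0,0,0,1],[0,0,0.001,0,0,0,1]]'
```

```text
clock: 6.45
eef_pos: [424.6, -118.1, 36.3]
tcp_rot: [-3.142, 0.0, 0.332]
contact_force: [-0.2, 0.3, -1.4]
opening: 0.216
grasp_force: 29.5
clock: 6.75
eef_pos: [424.8, -118.2, 35.5]
tcp_rot: [3.141, -0.0, 0.332]
contact_force: [-0.4, 1.6, 3.9]
opening: 0.22
grasp_force: 30.0
```

```bash
python3 -m crank '[[0,0,0,0,0,0,0.6],[0,0,0,0,0,0,0.3],[0,0,0,0,0,0,0],[0,0,0,0,0,0,0],[0,0,0,0,0,0,0]]'
python3 -m crank '[[0,0,-0.02,0,0,0,0],[0,0,-0.06,0,0,0,0],[0,0,-0.1,0,0,0,0],[0,0,-0.145,0,0,0,0],[0,0,-0.19,0,0,0,0]]'
python3 -m crank '[[0,0,-0.025,0,0,0,0],[0,0,-0.025,0,0,0,0],[0,0,-0.025,0,0,0,0]]'
python3 - <<'E'
from h import *
w=cams.grab_frame("wrist");cv2.imwrite("pics/w4.png",w["image"][:,:,::-1])
print(r.sense()["eef_pos"],[proj(w,p,True) for p in [(425,-118,35),(449,93,60),(482,-266,166),(482,-266,76)]])
import pickle;pickle.dump(w,open("w4.pkl","wb"))
a=cams.grab_frame("scene");b=cams.grab_frame("side")
for n,f,p in (("a",a,(449,93,60)),("b",b,(449,93,60))):
    u,v=map(int,proj(f,p));print(n,proj(f,p),(u-35,v-26))
    f["c"]=cv2.resize(f["image"][v-26:v+26,u-35:u+35,::-1],(400,300),interpolation=cv2.INTER_CUBIC)
W=w["image"][:,:,::-1]
cv2.imwrite("pics/c2.png",np.vstack([np.hstack([a["c"],b["c"]]),cv2.resize(W[0:210,0:560],(800,300))]))
pickle.dump((a,b),open("ab.pkl","wb"))
E
```

```text
clock: 7.25
eef_pos: [424.6, -118.1, 35.3]
tcp_rot: [-3.142, 0.0, 0.332]
contact_force: [-0.2, -0.3, -0.1]
opening: 0.996
grasp_force: 0.0
clock: 7.75
eef_pos: [424.1, -118.0, 227.0]
tcp_rot: [-3.141, 0.0, 0.332]
contact_force: [1.0, 0.3, -0.6]
opening: 0.996
grasp_force: 0.0
clock: 8.05
eef_pos: [424.6, -118.1, 250.4]
tcp_rot: [3.141, -0.001, 0.332]
contact_force: [-0.5, -0.0, -0.5]
opening: 0.999
grasp_force: 0.0
[ 424.03454226 -117.93615733  249.46485918] [(np.float64(280.2), np.float64(186.7)), (np.float64(98.9), np.float64(109.5)), (np.float64(485.6), np.float64(215.8)), (np.float64(436.5), np.float64(191.0))]
a (np.float64(257.5), np.float64(277.4)) (222, 251)
b (np.float64(247.8), np.float64(184.1)) (212, 158)
```

View pics/w4.png

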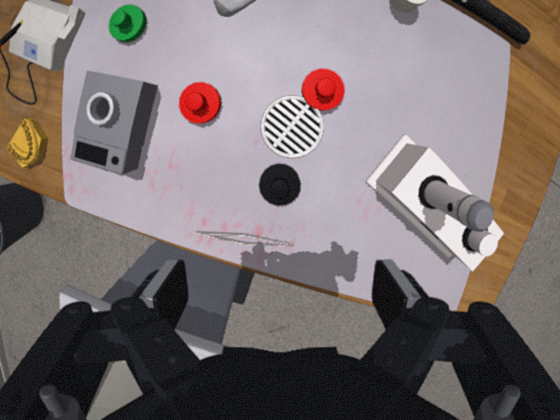

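View pics/c2.png

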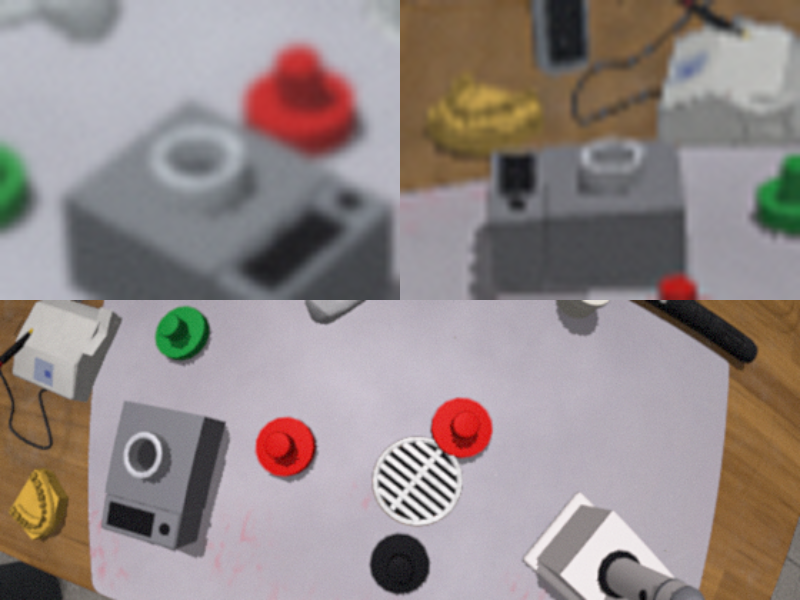

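The cap stands upright at (280,186) with nothing touching it. The neck ring is centred at wrist (100,108.5), scene (256.5,279) and side (249,185). The wand top is at wrist (480,214) and its collar at (434,195).

Run:
```python
from h import *
import pickle
w=pickle.load(open("w4.pkl","rb"));a,b=pickle.load(open("ab.pkl","rb"))
print("well",atz(w,100.1,108.5,60,True),atz(a,256.5,279,60),atz(b,249.1,185,60),tri(ray(w,100.1,108.5,True),ray(a,256.5,279),ray(b,249.1,185)))
print("wand",atz(w,480,214,166,True),atz(w,434,194.5,76,True))
print(totool([480,-265,250]),r.sense()["eef_pos"])
```

```text
well [450.4  91.7  60. ] [447.   98.4  60. ] [453.   87.2  60. ] [451.2  94.4  55.7]
wand [ 481.5 -259.8  166. ] [ 477.7 -264.8   76. ]
[ 0.0052  0.1574 -0.0014] [ 423.75387844 -117.86029722  248.84357793]
```

```bash
python3 -m crank '[[0.001,0.035,0,0,0,0,0],[0.003,0.08,0,0,0,0,0],[0.004,0.12,0,0,0,0,0],[0.006,0.156,0,0,0,0,0],[0.006,0.156,0,0,0,0,0]]'
python3 -m crank '[[0,0,0,0,0,0,0],[0,0,0,0,0,0,0]]'
python3 - <<'E'
from h import *
w=cams.grab_frame("wrist");im=w["image"][:,:,::-1]
print(r.sense()["eef_pos"],[proj(w,p,True) for p in [(480,-264,166),(480,-264,76)]])
cv2.imwrite("pics/w5.png",cv2.resize(im[100:310,140:420],None,fx=2.8,fy=2.8,interpolation=cv2.INTER_CUBIC))
import pickle;pickle.dump(w,open("w5.pkl","wb"))
E
```

```text
clock: 8.7
eef_pos: [482.1, -266.9, 248.6]
tcp_rot: [-3.142, 0.001, 0.33]
contact_force: [0.2, -0.1, -0.1]
opening: 1.004
grasp_force: 0.0
clock: 8.9
eef_pos: [480.3, -262.6, 249.2]
tcp_rot: [-3.14, 0.001, 0.332]
contact_force: [0.1, 0.9, -0.2]
opening: 0.997
grasp_force: 0.0
[ 480.44443647 -262.48182245  249.59146446] [(np.float64(282.8), np.float64(226.6)), (np.float64(282.1), np.float64(196.2))]
```

View pics/w5.png

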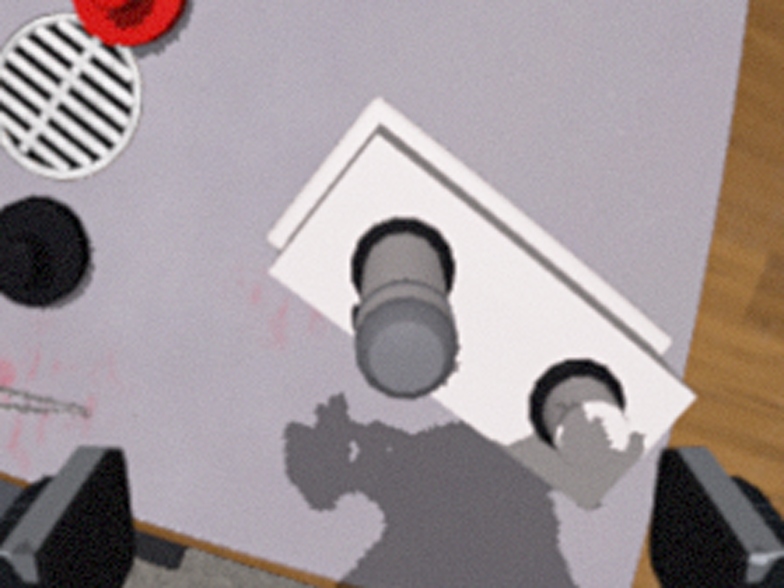

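The wand's flat top is at crop (404,357), i.e. pixel (284.3,227.5), and its collar at crop (403,267), i.e. pixel (283.9,195.4). The fingers straddle it, with the battery to the right.

Run:
```python
from h import *
import pickle
w=pickle.load(open("w5.pkl","rb"))
print(atz(w,284.3,227.5,168,True),atz(w,283.9,195.4,75,True))
P=(atz(w,284.3,227.5,168,True)+atz(w,283.9,195.4,75,True))/2;P[2]=122
print(P,totool(P),r.sense()["eef_pos"])
```

```text
[ 480.4 -264.9  168. ] [ 481.1 -265.4   75. ]
[ 480.75 -265.15  122.  ] [-0.0005  0.0028  0.1276] [ 480.44443647 -262.48182245  249.59146446]
```

```bash
python3 -m crank '[[0,0.003,0.02,0,0,0,0],[0,0.003,0.055,0,0,0,0],[0,0.003,0.09,0,0,0,0],[0,0.003,0.115,0,0,0,0],[0,0.003,0.127,0,0,0,0]]'
python3 -m crank '[[0,0,0,0,0,0,0],[0,0,0,0,0,0,0.2],[0,0,0,0,0,0,0.4],[0,0,0,0,0,0,0.6],[0,0,0,0,0,0,1]]' 50
python3 -m crank '[[0,0,0,0,0,0,1],[0,0,0,0,0,0,1],[0,0,0,0,0,0,1],[0,0,0,0,0,0,1],[0,0,0,0,0,0,1]]' 50
```

```text
clock: 9.45
eef_pos: [480.7, -264.8, 121.3]
tcp_rot: [-3.139, 0.002, 0.333]
contact_force: [0.6, 0.6, -0.1]
opening: 0.994
grasp_force: 0.0
clock: 9.95
eef_pos: [482.5, -266.7, 124.2]
tcp_rot: [3.141, -0.001, 0.332]
contact_force: [0.5, 1.3, 2.2]
opening: 0.332
grasp_force: 1.7
clock: 10.45
eef_pos: [482.5, -266.7, 124.1]
tcp_rot: [3.141, -0.001, 0.332]
contact_force: [-1.4, 1.8, 7.1]
opening: 0.291
grasp_force: 48.6
```

```bash
python3 -m crank '[[0,0,-0.01,0,0,0,1],[0,0,-0.025,0,0,0,1],[0,0,-0.04,0,0,0,1],[0,0,-0.055,0,0,0,1],[0,0,-0.07,0,0,0,1]]'
python3 -m crank '[[0,0,-0.015,0,0,0,1],[0,0,-0.03,0,0,0,1],[0,0,-0.04,0,0,0,1],[0,0,-0.04,0,0,0,1],[0,0,-0.04,0,0,0,1]]'
python3 - <<'E'
from h import *
s=r.sense();print(s["eef_pos"],s["tcp_rot"],totool([440,50,234]))
E
```

```text
clock: 10.95
eef_pos: [481.9, -266.5, 194.3]
tcp_rot: [-3.142, 0.0, 0.332]
contact_force: [1.2, -0.1, -1.3]
opening: 0.286
grasp_force: 48.9
clock: 11.45
eef_pos: [481.9, -266.4, 233.1]
tcp_rot: [-3.142, 0.0, 0.332]
contact_force: [-0.2, 0.5, -1.2]
opening: 0.294
grasp_force: 48.9
[ 481.92405776 -266.42247409  233.12299886] [-3.14156028e+00  7.80414870e-05  3.31798609e-01] [ 0.0634 -0.3128 -0.0009]
```

```bash
python3 -m crank '[[0.003,-0.015,0,0,0,0,1],[0.009,-0.045,0,0,0,0,1],[0.016,-0.08,0,0,0,0,1],[0.023,-0.115,0,0,0,0,1],[0.03,-0.15,0,0,0,0,1]]'
python3 -m crank '[[0.007,-0.035,0,0,0,0,1],[0.014,-0.07,0,0,0,0,1],[0.021,-0.105,0,0,0,0,1],[0.028,-0.14,0,0,0,0,1],[0.033,-0.163,0,0,0,0,1]]'
python3 -m crank '[[0,0,0,0,0,0,1],[0,0,0,0,0,0,1],[0,0,0,0,0,0,1]]'
python3 - <<'E'
from h import *
import pickle
w=cams.grab_frame("wrist");a=cams.grab_frame("scene");b=cams.grab_frame("side");s=r.sense()
pickle.dump((w,a,b,s),open("p6.pkl","wb"))
e=np.array(s["eef_pos"]);print(e,s["tcp_rot"])
im=w["image"][:,:,::-1]
t=e-[0,0,114];c=lambda f,p,h=52,wd=70:(lambda u,v:(print((int(u)-wd//2,int(v)-h//2),proj(f,p)),cv2.resize(f["image"][int(v)-h//2:int(v)-h//2+h,int(u)-wd//2:int(u)-wd//2+wd,::-1],(400,300),interpolation=cv2.INTER_CUBIC))[1])(*proj(f,p))
print("wtip",proj(w,t,True),"well",proj(w,(451,93,60),True))
cv2.imwrite("pics/w6.png",np.vstack([cv2.resize(im[120:330,140:420],(400,300)) if 0 else np.hstack([cv2.resize(im[130:280,180:380],(400,300),interpolation=cv2.INTER_CUBIC),c(a,t+[0,0,30],75,100)]),np.hstack([c(b,t+[0,0,30],75,100),c(a,(451,93,60))])]))
E
```

```text
clock: 11.95
eef_pos: [460.3, -112.9, 232.4]
tcp_rot: [-3.14, 0.001, 0.331]
contact_force: [0.3, 1.1, -0.6]
opening: 0.293
grasp_force: 49.1
clock: 12.45
eef_pos: [438.0, 52.3, 232.6]
tcp_rot: [-3.141, 0.001, 0.333]
contact_force: [0.7, -0.4, -1.0]
opening: 0.287
grasp_force: 49.1
clock: 12.75
eef_pos: [439.3, 49.6, 232.9]
tcp_rot: [3.142, 0.001, 0.332]
contact_force: [0.9, -0.7, -1.2]
opening: 0.292
grasp_force: 49.2
[439.68384477  49.28300437 233.12341504] [-3.14157555e+00  3.27150209e-04  3.30557757e-01]
wtip (np.float64(281.1), np.float64(212.8)) well (np.float64(240.0), np.float64(169.2))
(222, 199) (np.float64(272.7), np.float64(236.7))
(193, 128) (np.float64(243.2), np.float64(165.0))
(221, 251) (np.float64(256.8), np.float64(277.1))
```

View pics/w6.png

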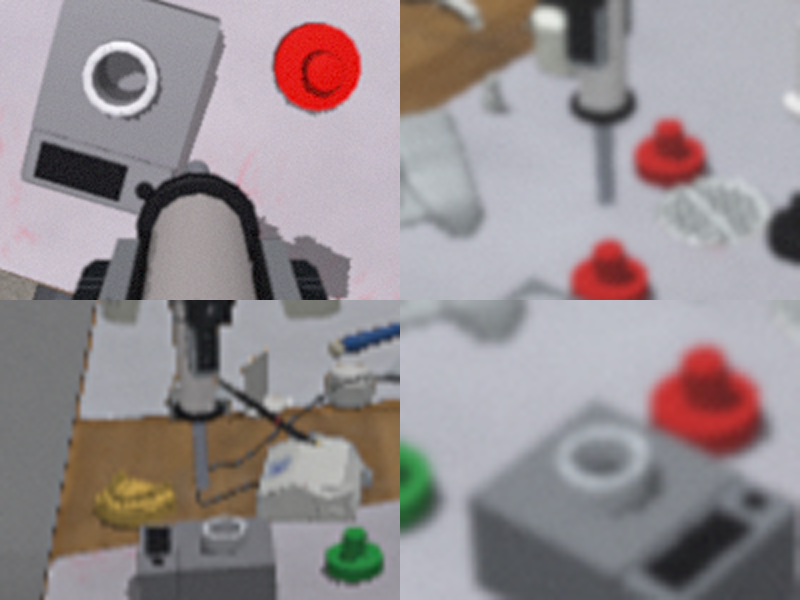

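The wand is held, collar under the fingers and rod straight. The ring is at wrist pixel (240.5,169), which agrees with a well at (451,93). The rod tip shows at wrist (278.5,212), scene (273.3,249.7) and side (243.8,175).

Run:
```python
from h import *
import pickle
w,a,b,s=pickle.load(open("p6.pkl","rb"));e=np.array(s["eef_pos"])
z=e[2]-114
A=(273.25,249.5);B=(243.8,174.8)
print("tip pred",e-[0,0,114],proj(a,e-[0,0,114]),proj(b,e-[0,0,114]))
print("tip",atz(a,*A,z),atz(b,*B,z),tri(ray(a,*A),ray(b,*B)))
col=e-[0,0,54]
print("collar pred",proj(a,col),proj(b,col),"seen",(222+604/4-100,199+103/4),(193+198/4,128+107/4))
print("well",atz(w,240.5,169,60,True),atz(a,256.5,279,60),atz(b,249.1,185,60),tri(ray(a,256.5,279),ray(b,249.1,185)))
print("well scene new tile",221+(602-400)/5.714,251+(158)/5.77)
print(atz(w,278.5,213,z,True))
```

```text
tip pred [439.68384477  49.28300437 119.12341504] (np.float64(273.1), np.float64(248.1)) (np.float64(243.7), np.float64(174.1))
tip [436.   53.  119.1] [439.9  44.9 119.1] [439.3  49.9 116.2]
collar pred (np.float64(272.4), np.float64(225.0)) (np.float64(242.6), np.float64(155.6)) seen (273.0, 224.75) (242.5, 154.75)
well [451.3  92.6  60. ] [447.   98.4  60. ] [453.   87.2  60. ] [452.1  94.3  55.4]
well scene new tile 256.3517675883794 278.3830155979203
[438.9  51.1 119.1]
```

```bash
python3 -m crank '[[0.008,-0.012,0,0,0,0,1],[0.016,-0.024,0,0,0,0,1],[0.025,-0.0375,0,0,0,0,1],[0.025,-0.0375,0.02,0,0,0,1],[0.025,-0.0375,0.039,0,0,0,1]]'
python3 -m crank '[[0,0,0,0,0,0,1],[0,0,0,0,0,0,1],[0,0,0,0,0,0,1],[0,0,0,0,0,0,1]]'
python3 - <<'E'
from h import *
import pickle
w=cams.grab_frame("wrist");a=cams.grab_frame("scene");b=cams.grab_frame("side");s=r.sense()
pickle.dump((w,a,b,s),open("p7.pkl","wb"))
e=np.array(s["eef_pos"]);print(e,s["tcp_rot"])
t=np.array([e[0],e[1],70])
def c(f,h,wd,W,H):
    u,v=map(int,proj(f,t));print((u-wd//2,v-h//2),"tip",proj(f,e-[0,0,114]),"well",proj(f,(451.3,93,60)))
    return cv2.resize(f["image"][v-h//2:v-h//2+h,u-wd//2:u-wd//2+wd,::-1],(W,H),interpolation=cv2.INTER_CUBIC)
cv2.imwrite("pics/w7.png",np.hstack([c(a,75,50,400,600),c(b,75,50,400,600)]))
E
```

```text
clock: 13.4
eef_pos: [451.9, 94.2, 194.1]
tcp_rot: [3.141, -0.002, 0.332]
contact_force: [-1.0, -1.1, -2.0]
opening: 0.289
grasp_force: 49.3
clock: 13.8
eef_pos: [451.8, 93.6, 195.2]
tcp_rot: [3.141, -0.002, 0.332]
contact_force: [-0.0, -0.8, -1.2]
opening: 0.298
grasp_force: 49.3
[451.44159142  93.55896583 194.82496861] [ 3.14144428e+00 -9.90182993e-04  3.31670225e-01]
(231, 236) tip (np.float64(256.1), np.float64(269.6)) well (np.float64(256.7), np.float64(277.0))
(223, 144) tip (np.float64(248.3), np.float64(178.2)) well (np.float64(248.5), np.float64(184.1))
```

View pics/w7.png

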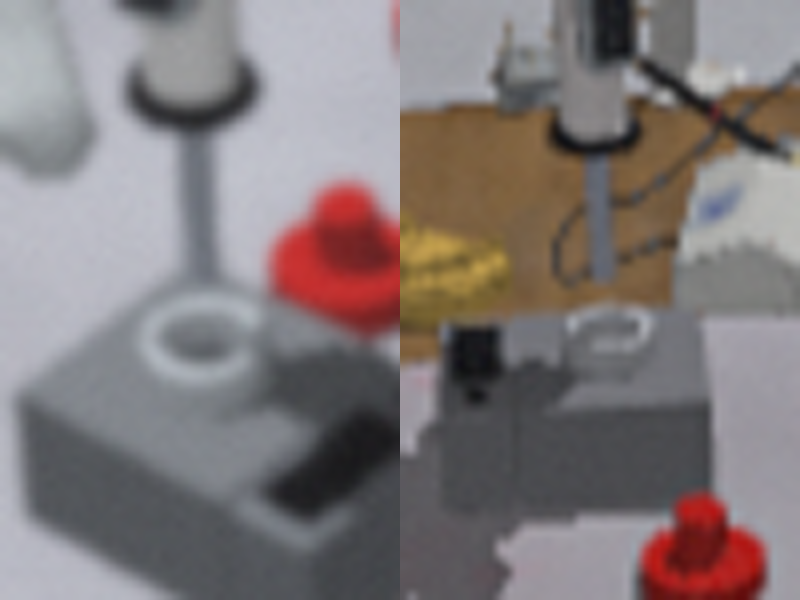

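The rod hangs just above the ring: scene tip at tile (202,280) over ring (203,338), side tip at (601,280) over ring (611,327). It may be 2–3 mm off in x, so I'll measure that to sub-pixel.

Run:
```python
from h import *
import pickle
w6,a6,b6,s6=pickle.load(open("p6.pkl","rb"));w,a,b,s=pickle.load(open("p7.pkl","rb"));a0,b0=pickle.load(open("ab.pkl","rb"))
g=lambda f:cv2.cvtColor(f["image"],cv2.COLOR_RGB2GRAY)
# wrist ring
x0,y0=215,145;t=(g(w6)[y0:y0+50,x0:x0+50]>215).astype('uint8')
n,l,st,ce=cv2.connectedComponentsWithStats(t);i=1+np.argmax(st[1:,4])
ct,_=cv2.findContours((l==i).astype('uint8'),cv2.RETR_EXTERNAL,cv2.CHAIN_APPROX_NONE)
E=cv2.fitEllipse(max(ct,key=len));u,v=E[0][0]+x0,E[0][1]+y0
print("wrist",u,v,E[1],atz(w6,u,v,60,True))
w4=pickle.load(open("w4.pkl","rb"))
x0,y0=80,88;t=(g(w4)[y0:y0+40,x0:x0+40]>205).astype('uint8')
n,l,st,ce=cv2.connectedComponentsWithStats(t);i=1+np.argmax(st[1:,4])
ct,_=cv2.findContours((l==i).astype('uint8'),cv2.RETR_EXTERNAL,cv2.CHAIN_APPROX_NONE)
E=cv2.fitEllipse(max(ct,key=len));u,v=E[0][0]+x0,E[0][1]+y0
print("wrist4",u,v,E[1],atz(w4,u,v,60,True))
print("side rows");G=g(b0)
for y in range(182,190):print(y,G[y,240:260])
G=g(b).astype(int)
for y in range(166,179,2):print(y,G[y,242:256])
```

```text
wrist 239.32110404968262 168.3130588531494 (34.43260192871094, 34.95866394042969) [451.6  93.9  60. ]
wrist4 56.86728096008301 161.73995208740234 (55.11770248413086, 165.50807189941406) [378.2 136.9  60. ]
side rows
182 [107 108 106 102 104 116 129 135 135 131 123 132 139 127 111 107 109 114
 123 124]
183 [114 115 113 117 141 140 143 139 127 121 119 138 150 160 138 117 114 116
 116 117]
184 [117 115 115 132 175 135 108 110 109 108 106 103 108 168 144 119 115 117
 116 114]
185 [116 116 114 130 174 134 106 105 109 109 108 107 116 161 126 115 116 115
 115 114]
186 [118 116 115 117 150 143 135 128 130 130 125 134 136 142 115 114 116 118
 116 116]
187 [116 116 116  97 111 128 144 135 136 137 133 140 129 111 107 115 116 117
 115 115]
188 [117 118 115  86  96 104 110 111 110 110 107 109 105 105 109 116 117 115
 117 116]
189 [116 117 117  82  88 102 104 111 110 109 106 105 101 105 112 116 116 118
 116 115]
166 [ 94  96 100  97  97 103 102  91  98  99 102 104  89  79]
168 [101  99  96  97 102 105 100  79  78  80  77  74  94  93]
170 [105 104  87  73  91 102 102  90  93  97  99  98  97  92]
172 [102  73  90 101  99 103 100  95 102 102 107 108 104 100]
174 [ 69  94 104 103  98 101 102 102 103 100  97  84  80  70]
176 [ 71  97 106 103  94 103 102  98  76  70  93  97  98  96]
178 [ 81  85  88  84  75  98 101  99  98 101 104 102 102  96]
```

Run:
```python
from h import *
import pickle
w,a,b,s=pickle.load(open("p7.pkl","rb"));a0,b0=pickle.load(open("ab.pkl","rb"))
e=s["eef_pos"]
I=b["image"].astype(int)
for z in (110,105,100,95,90,86):
    u,v=proj(b,[e[0],e[1],z]);y=round(float(v));q=(I[y,240:257,2]-I[y,240:257,0])
    q=np.clip(q+25,0,None)[3:13];print(z,u,v,"seen",(q*np.arange(243,253)).sum()/q.sum(),q)
G=cv2.cvtColor(a["image"],cv2.COLOR_RGB2GRAY).astype(int)
for z in (110,100,95,90,86):
    u,v=proj(a,[e[0],e[1],z]);y=round(float(v));q=G[y,246:266];q=np.clip(np.median(q)-q-8,0,None);print(z,u,v,(q*np.arange(246,266)).sum()/q.sum(),q)
G=cv2.cvtColor(a0["image"],cv2.COLOR_RGB2GRAY).astype(int)
for y in range(272,287):print(y,G[y,245:268])
```

```text
110 247.8 169.8 seen 247.37623762376236 [ 0  0  0 17 37 39  8  0  0  0]
105 247.9 171.3 seen 247.42857142857142 [ 0  0  0 12 35 37  7  0  0  0]
100 248.0 172.7 seen 247.66233766233765 [ 0  0  0  0 33 37  7  0  0  0]
95 248.1 174.2 seen 247.74074074074073 [ 0  0  0  0 32 38 11  0  0  0]
90 248.1 175.6 seen 248.04 [ 0  0  0  0 32 37 26  5  0  0]
86 248.2 176.7 seen 247.75675675675674 [ 0  0  0  8 37 40 26  0  0  0]
110 255.5 258.9 255.17301038062283 [ 0.  0.  0.  0.  0.  0.  4. 34. 59. 69. 67. 46. 10.  0.  0.  0.  0.  0.
  0.  0.]
100 255.7 262.6 255.42460317460316 [ 0.  0.  0.  0.  0.  0.  0. 19. 48. 62. 65. 46. 12.  0.  0.  0.  0.  0.
  0.  0.]
95 255.8 264.4 255.5239043824701 [ 0.   0.   0.   0.   0.   0.   0.  17.5 43.5 60.5 64.5 49.5 15.5  0.
  0.   0.   0.   0.   0.   0. ]
90 255.9 266.3 256.7695167286245 [ 0.   0.   0.   0.   0.   0.   0.  12.5 35.5 56.5 64.5 49.5 18.5  0.
  0.   0.   0.   0.   2.5 29.5]
86 256.0 267.7 257.81724137931036 [ 0.  0.  0.  0.  0.  0.  0. 11. 33. 50. 55. 51. 24.  0.  0.  0.  0.  0.
 17. 49.]
272 [181 182 176 169 156 147 140 141 144 149 149 154 153 149
[... 724 characters left out ...]
22 129]
280 [134 133 137 148 168 178 168 143 124 113 106 105 104 112 130 145 163 165
 149 118 101 111 125]
281 [131 133 132 140 155 171 176 169 158 147 140 134 136 143 153 157 159 148
 125 101  92 105 122]
282 [133 134 132 134 142 153 166 172 172 173 168 163 160 162 160 153 141 126
 110  96  90 102 121]
283 [134 133 132 131 133 137 145 153 157 162 161 160 156 150 142 132 125 115
 103  91  86  97 118]
284 [133 131 130 134 131 133 133 136 138 143 142 140 136 131 128 123 114 108
 100  93  90 104 122]
285 [132 131 134 130 131 132 132 134 130 131 131 128 126 123 123 117 108 101
  97  99 106 118 129]
286 [132 132 133 132 132 129 128 129 127 127 124 124 125 119 116 111 104  98
 101 112 123 130 130]
```

The wand sits about 1.5 mm short in +x and about 0 in y. I'll correct that and lower slowly.

```bash
python3 -m crank '[[0.0015,0.0005,0,0,0,0,1],[0.0015,0.0005,0,0,0,0,1],[0.0015,0.0005,0.005,0,0,0,1],[0.0015,0.0005,0.01,0,0,0,1],[0.0015,0.0005,0.015,0,0,0,1]]'
python3 -m crank '[[0,0,0.004,0,0,0,1],[0,0,0.008,0,0,0,1],[0,0,0.012,0,0,0,1],[0,0,0.016,0,0,0,1],[0,0,0.018,0,0,0,1]]'
python3 -m crank '[[0,0,0.004,0,0,0,1],[0,0,0.008,0,0,0,1],[0,0,0.012,0,0,0,1],[0,0,0.016,0,0,0,1],[0,0,0.018,0,0,0,1]]'
python3 -m crank '[[0,0,0,0,0,0,1],[0,0,0,0,0,0,1],[0,0,0,0,0,0,1],[0,0,0,0,0,0,1],[0,0,0,0,0,0,1]]'
python3 - <<'E'
from h import *
a=cams.grab_frame("scene");b=cams.grab_frame("side");s=r.sense();e=s["eef_pos"];print(e,s["tcp_rot"],s["contact_force"])
def c(f,h,wd,W,H):
    u,v=map(int,proj(f,(452,93,75)));return cv2.resize(f["image"][v-h//2:v-h//2+h,u-wd//2:u-wd//2+wd,::-1],(W,H),interpolation=cv2.INTER_CUBIC)
cv2.imwrite("pics/w8.png",np.hstack([c(a,60,40,400,600),c(b,60,40,400,600)]))
E
```

```text
clock: 14.45
eef_pos: [452.5, 93.5, 178.7]
tcp_rot: [-3.142, 0.0, 0.332]
contact_force: [-0.4, 0.1, -1.6]
opening: 0.292
grasp_force: 49.3
clock: 14.95
eef_pos: [452.6, 93.5, 160.8]
tcp_rot: [-3.142, 0.0, 0.332]
contact_force: [-0.0, 0.7, -1.8]
opening: 0.289
grasp_force: 49.3
clock: 15.45
eef_pos: [452.5, 93.5, 142.8]
tcp_rot: [-3.142, 0.001, 0.332]
contact_force: [-0.7, -0.5, -1.6]
opening: 0.291
grasp_force: 49.3
clock: 15.95
eef_pos: [452.8, 93.6, 143.4]
tcp_rot: [3.142, -0.0, 0.332]
contact_force: [0.2, 0.3, -0.6]
opening: 0.291
grasp_force: 49.3
[452.75226113  93.58078576 143.3732974 ] [ 3.14156555e+00 -1.92020011e-04  3.31828915e-01] [ 1.20524255  0.21874207 -0.61948022]
```

View pics/w8.png

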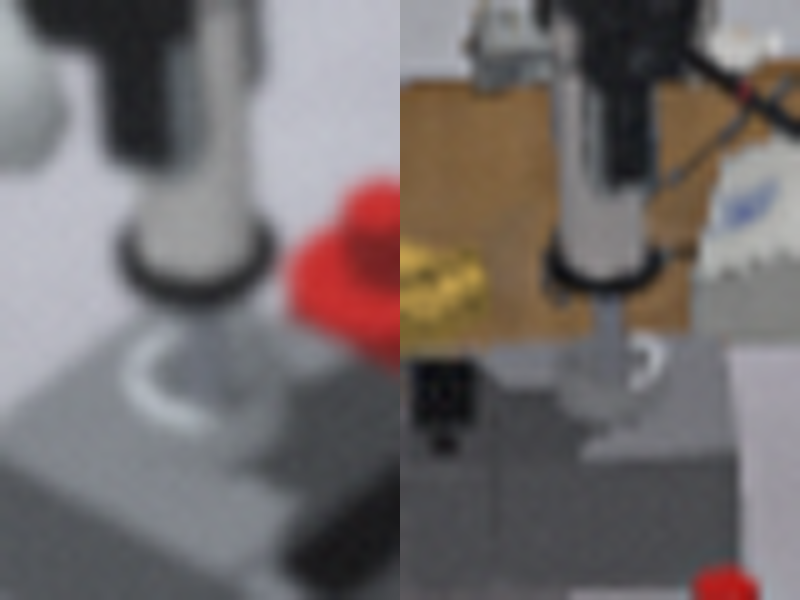

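The rod is down the well, with the tip about 30 mm below the rim, clear all round and no contact force. The cap was last seen upright on the mat. Handing in.

```bash
python3 -c "
from rig import sign_off;print(sign_off())"
```

```text
the job is handed in; nothing more can be done
None
```

I handed the job in at about 16 s of the 54 s: the cap stands knob up on the mat beside the meter, and the wand is held upright with its tip about 30 mm down the well. I estimate it is within 2 mm of centre and saw no sign of contact with the meter. `sign_off()` gave no verdict, so I don't know how it was judged.

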